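# Balance the feed jar

### The arm

A 6-joint arm with a two-finger parallel gripper is mounted at the origin on the work surface. World frame = base frame: x ahead of the robot, y to its left, z up, the work surface at z = 0. Lengths are in mm, angles in rad, forces in N, time in s.
With the tool pointing down it reaches from about 400 to 825 mm from the base axis. Payload 7 kg.
Tool frame: the origin (TCP) lies at the very end of the fingers, on their centre line; the grasp point (between the pads) lies 19 mm behind it; z points along the fingers, y is the line along which they close (so a half turn about z gives the same grasp; the last joint's range is limited). The gripper opens to 85 mm and grips with 20 to 120 N. Pads are 22 mm wide; open, the fingers measure 114 mm over their backs; the gripper's body (76 mm by 85 mm) begins 54 mm behind the grasp point. The pads swing forward as they close: fully open they stand 13 mm farther back than shut.
Start: joints at [1.632, 0.359, 0.012, 0, -1.224, -0.288], TCP at [151.792, 657.689, 231.302] pointing down, gripper open.
Joint ranges: [-3.07, 3.07], [-1.43, 2.12], [-1.02, 1.25], [-3.03, 1.67], [-3.05, -0], [-3.03, 3.03]. Speed limits (rad/s): [2.39, 2.39, 3.01, 3.14, 3.14, 3.14].

### API

Orientations are given as a 3x3 rotation matrix whose columns are the frame's x, y, z axes.
In Python, from plant import ctrl gives the robot as it stands.
- The arm moves only by the shell command python3 -m pendant 'ROWS'. ROWS is JSON, one flat list of numbers, 7 for each row, row after row: the shift along the world's x, y, z scaled (see below), then the turn, a rotation vector about the world's x, y, z scaled (see below), then the opening, from 0 (shut) to 1 (fully open). In form: [dx, dy, dz, rx, ry, rz, jaw, dx, dy, dz, rx, ry, rz, jaw, ...]. A call has exactly 8 rows; each row is the pose to reach, as a shift and turn from the pose commanded when the call began, turning the shorter way round; what a row does not reach only later rows make up. The controller multiplies each number of a shift by 20 cm and each number of a turn by 2 pi rad. A row lasts 1/10 s, in which the tool goes at most 50 mm and 8.59 degrees, less where a joint would pass 70% of its speed; a pose out of reach is approached as far as the arm can. A call with a number of a shift or a turn outside -1 to 1 is refused whole. A call with a gripper value outside its range is refused whole. The fingers move at their own pace and stop on an object; the grip force is fixed at half the most. Time passes only in rows, so rows that repeat a pose let the fingers close, or fill a call up. It gives the time, the measured TCP pose, the force, the opening and the grip force at its end, in the units of the state.
- ctrl.observe(): the state, without advancing time (a new reading comes with each control period).
- ctrl.capture(name): name is "scene" or "top"; returns the picture (384x512x3 uint8, red, green, blue); there is no depth.
- ctrl.camera_model(name): a dict with "fx", "fy", "cx", "cy" (pixels), "distortion" ([k1, k2, p1, p2, k3] as OpenCV has them; the pictures are not rectified), "R" (3x3) and "t" (3): a world point X has camera coordinates R X + t. Camera axes: x right, y down, z forward; pixel columns grow to the right and rows downward; lengths in mm; the calibration is good to about 2 mm. A picture is of the moment at which its call begins. camera_model takes no time and is no camera call.
- ctrl.sign_off(): hands the job in; it is judged then, once.
The state is a dict: "clock": time; "q": joint angles; "dq": joint speeds; "effort": joint torques, N m; "tcp_pos": TCP position; "tool_rot": TCP orientation; "ft_force": force on the tool from outside, world axes, zero at the start; "wrist_torque": the same for the moment, N m; "width": opening from 0.0 (shut) to 1.0 (fully open); "grasp_force": force on a finger pad.
Only numpy, scipy, OpenCV 4.12 (cv2) and the standard library are available. Lean on these libraries where they do the work, as an engineer would, in place of code of your own. Each camera call takes 0.05 s, during which the arm holds its last target. There are 200 camera calls.

### The job

Weigh the amber feed jar that stands on one pan of the balance: set steel weights upright on the empty pan until the beam floats level, its needle at the centre mark. Weights that are not needed stay standing on the ledge, and the jars and everything else on the ledge stay where they are.

Things in the scene. Friction and masses are not known exactly. Their poses are not given: they have to be found in the camera images.
- beam (a joint): Tilt of the balance's beam: 0 when level, positive with the jar pan down and the weight pan up, stops at +0.25 and -0.25 rad. Within the stops the beam is sprung and well damped: it tips 0.07 rad for each 100 g by which the jar outweighs the weights, and settles in about 1 s. A needle on the beam moves along a white scale plate on the balance and stands upright at its long centre mark when level.
- weight_pan_top (a point): Centre of the upper face of the weight pan, empty at the start: a flat round steel plate 132 mm in diameter, 5 mm thick, without rim, 100 mm above the ledge when the beam is level and up to 30 mm higher or lower as it tips. A linkage keeps both pans horizontal, so that where a weight stands on the pan makes no difference. Its y axis points along the beam to the jar pan, 240 mm away; its z axis up. Nothing on the balance is higher than 160 mm above the ledge but the jar.
- jar_pan_top (a point): Centre of the upper face of the jar pan, like the weight pan, at the other end of the beam; an amber jar stands on it.
- w_small_c (a point): Centre (half-way up, 18 mm above its foot) of the small steel weight of 100 g: an upright cylinder 25 mm in diameter and 24 mm high with a narrower knob on top, 36 mm high in all; z axis up. It stands on the ledge among the bystanders.
- w_medium_c (a point): Centre (half-way up, 22 mm above its foot) of the medium steel weight of 200 g: an upright cylinder 32 mm in diameter and 30 mm high with a narrower knob on top, 44 mm high in all; z axis up. It stands on the ledge among the bystanders.
- w_large_c (a point): Centre (half-way up, 27 mm above its foot) of the large steel weight of 400 g: an upright cylinder 40 mm in diameter and 38 mm high with a narrower knob on top, 54 mm high in all; z axis up. It stands on the ledge among the bystanders.
- jar0_c (a point): Centre (half-way up) of one of four capped amber glass jars that look alike, 68 mm in diameter, 90 mm high, z axis up. One of them (any) stands on the jar pan, the others on a white riser to the left. Their masses differ, each about 300, 500, 600 or 700 g, and cannot be seen.
- jar1_c (a point): Centre (half-way up) of one of four capped amber glass jars that look alike, 68 mm in diameter, 90 mm high, z axis up. One of them (any) stands on the jar pan, the others on a white riser to the left. Their masses differ, each about 300, 500, 600 or 700 g, and cannot be seen.
- jar2_c (a point): Centre (half-way up) of one of four capped amber glass jars that look alike, 68 mm in diameter, 90 mm high, z axis up. One of them (any) stands on the jar pan, the others on a white riser to the left. Their masses differ, each about 300, 500, 600 or 700 g, and cannot be seen.
- jar3_c (a point): Centre (half-way up) of one of four capped amber glass jars that look alike, 68 mm in diameter, 90 mm high, z axis up. One of them (any) stands on the jar pan, the others on a white riser to the left. Their masses differ, each about 300, 500, 600 or 700 g, and cannot be seen.
- tube_c (a point): Centre of a short clear acrylic tube standing on end, 40 mm in diameter, 60 mm high; a bystander.
- vial_c (a point): Centre of a capped glass vial, upright, 36 mm in diameter, 60 mm high; a bystander.
- magnet_c (a point): Centre of a black glass-cleaning magnet, 42 (its x) by 28 (its y) mm, 35 mm high; a bystander.
- scoop_c (a point): Middle of a blue plastic scoop lying on the ledge, 145 mm long along its x axis, 40 mm wide, 22 mm high; a bystander.
- tweezers_c (a point): Middle of steel tweezers lying flat, 124 mm long along their x axis, 18 mm wide, 8 mm high; a bystander. Behind them, at the back of the ledge and beyond all that is handled, stands a fixed grey automatic feeder with a drum, 145 mm high.
Things that resemble listed ones, but are neither listed nor needed, are in the scene too. Leave any red look-alike of the part that bears jar1_c alone.

How it is judged:
By the outcome, as a careful person would: the job done as asked, in the order asked, and still so for the second after the job is handed in, with the robot touching nothing.
It also fails if it takes over 72 s, if anything falls off the work surface, if the arm or the gripper's body presses on something with over 40 N, if the wrist force passes 120 N, or if a joint passes its speed limit or range.

## Working session

There is one attempt and no reset: what is moved stays moved. The work goes in short steps, Python scripts to look and compute and a shell command to move; the robot and the scene stay as the last step left them, time stands still between calls to the robot, and variables do not carry over. Pictures are saved under pics/ and viewed, at most 10 in all, crops included, and the job is handed in when it is done.

```bash
mkdir -p pics; cat > h.py <<'E'
import numpy as np, cv2
from plant import ctrl
def cam(n):
    m=ctrl.camera_model(n);K=np.array([[m['fx'],0,m['cx']],[0,m['fy'],m['cy']],[0,0,1.]])
    return K,np.array(m['distortion'],float),np.array(m['R'],float),np.array(m['t'],float)
def ray(n,uv):
    K,d,R,t=cam(n);p=cv2.undistortPoints(np.array([[uv]],float),K,d)[0,0]
    return -R.T@t,R.T@np.array([p[0],p[1],1])
def onz(n,uv,z):
    o,v=ray(n,uv);return o+v*(z-o[2])/v[2]
def tri(uvs,uvt):
    o,v=ray('scene',uvs);p,w=ray('top',uvt)
    a=np.linalg.lstsq(np.c_[v,-w],p-o,rcond=None)[0];A=o+a[0]*v;B=p+a[1]*w
    return (A+B)/2,np.linalg.norm(A-B)
def proj(n,X):
    K,d,R,t=cam(n);return cv2.projectPoints(np.array([X],float),cv2.Rodrigues(R)[0],t,K,d)[0].ravel()
def snap(n,f,crop=None,s=1):
    im=ctrl.capture(n)[:,:,::-1].copy();cv2.imwrite(f'pics/{f}_raw.png',im)
    if crop: x,y,X,Y=crop;im=im[y:Y,x:X]
    cv2.imwrite(f'pics/{f}.png',cv2.resize(im,None,fx=s,fy=s,interpolation=cv2.INTER_CUBIC));return im
E
python3 - <<'E'
from h import *
np.set_printoptions(precision=3,suppress=True)
for n in('scene','top'):
    snap(n,n+'0',s=1.5);K,d,R,t=cam(n);print(n,-R.T@t,R[2],K[0,0])
s=ctrl.observe();print(s['tool_rot'],s['tcp_pos'],s['width'],s['clock'])
E
```

```text
scene [1342.049 -301.405 1169.959] [-0.582  0.308 -0.752] 494.26722130051536
top [ 281.761  133.444 1700.238] [ 0.154  0.004 -0.988] 441.01788270120363
[[ 0.974 -0.225 -0.   ]
 [-0.225 -0.974 -0.001]
 [ 0.     0.001 -1.   ]] [151.698 657.308 230.477] 1.0030439122705277 0.1
```

View pics/scene0.png

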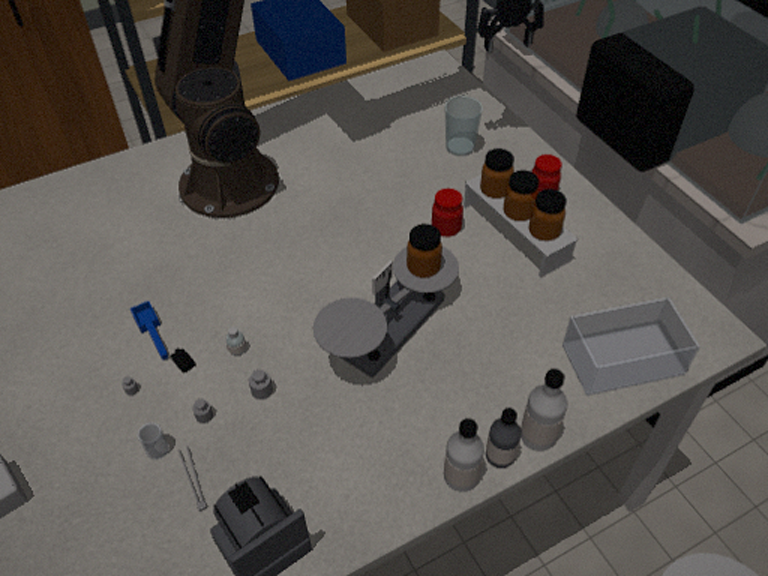

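View pics/top0.png

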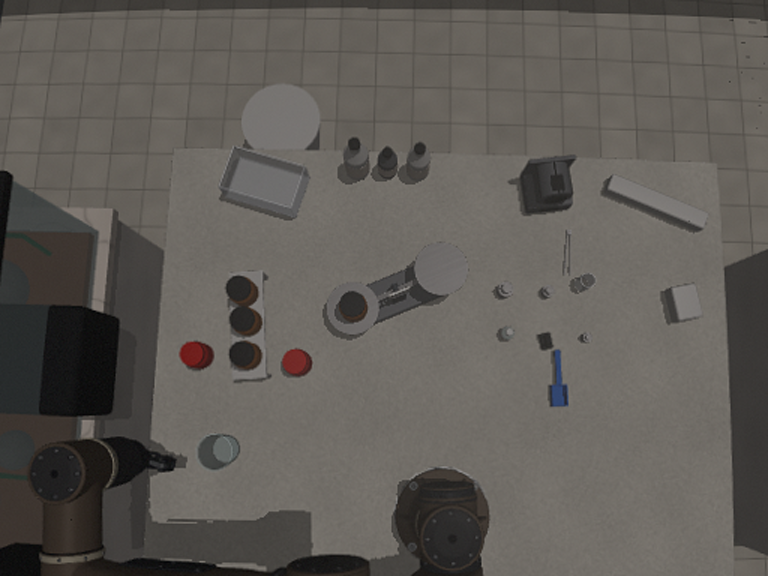

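The scene view (in 1.5x pixels) shows these candidates for the weights. All are steel cylinders with a knob, apart from the vial and tube:
- Small: scene (130,384), top (585,338).
- Medium: scene (202,410), top (545,292).
- Large: scene (260,383), top (504,290).
- Whitish capped item: scene (235,341), top (506,333), probably the vial.
- Clear tube: scene (152,441), top (583,283).

The weight pan is at scene (350,328) and sits high. I'll enlarge to confirm.

```bash
python3 - <<'E'
from h import *
a=cv2.imread('pics/scene0_raw.png')[195:315,75:205];b=cv2.imread('pics/top0_raw.png')[155:280,315:405]
c=cv2.imread('pics/scene0_raw.png')[140:260,200:320]
r=lambda i,s:cv2.convertScaleAbs(cv2.resize(i,None,fx=s,fy=s,interpolation=cv2.INTER_CUBIC),alpha=1.6)
A,B,C=r(a,3),r(b,3),r(c,3)
o=np.zeros((375,390+270,3),np.uint8);o[:360,:390]=A;o[:375,390:]=B;cv2.imwrite('pics/w.png',o);cv2.imwrite('pics/bal.png',r(c,4))
# pans: ellipse by brightness in top; print masks
for n,box in(('scene',(200,190,265,240)),('top',(270,155,320,205))):
    im=cv2.imread(f'pics/{n}0_raw.png');x,y,X,Y=box
    print(n,cv2.cvtColor(im,6)[y:Y:4,x:X:4])
E
```

```text
scene [[120 122 126 126 125 127 126 124 125 128 122 122  91  69  56 127  63]
 [121 121 124 125 125 124 125 122 123 124 121 124  93  52  30  64  64]
 [120 121 123 123 121 124 124 123 114 113 121 120 119  39  34  54  92]
 [124 121 122 121 123 104  97  96  96 101  94  94 102  31  70  49  34]
 [125 125 118 123  98  98  99  99  98  96  97  98  99 100  94  30  21]
 [121 125 127  93  99 101  97  99  99  97 100 101  95 100  61  41  32]
 [126 123 128 103 101 101  99  96  95  98 100  99  99 102  97  52  51]
 [124 123  99  98  95  99  98  96  97 100  97  99  95  96 100  62  63]
 [125 127 121 104  97  99  99  98  99  99  99  99  97 100  97  65  62]
 [125 128 122  97 101  95  98  93  98  98 101  99 100  97  32  33  65]
 [123 122 123 120  99 100  95  99 100 102  99 102 100  62  32  35  51]
 [125 127 127 123 125  89 101  98  98 100  99  96  19  16  39  31  45]
 [126 125 120 125 121  66  70  45  60  40  36  33  16  15  39  36  71]]
top [[113 108 111 110 109 110 111 110 108 114 113 112 111]
 [111 108 110 109 111 109 110 111 107 112 116 114 110]
 [109 107 109 109 102 103 107 106 103 109 111 108 110]
 [108 109 109 105 106 105 108 108 107 109 108 111 110]
 [109 108 107 104 107 107 108 108 107 107  83 113 112]
 [112  72 105 106 108 108 108 108 109 109 109 111 107]
 [ 60  52 105 105 106 109 108 106 110 113 111 109 109]
 [ 51  52 107 106 106 110 107 110 112 112 112 110 112]
 [ 49  91  74 109 108 109 110 112 111 112 100 110 110]
 [ 66  49  53 108 108 109 110 110 110 111 109 113 110]
 [ 68  52  52  53  49 106 112 108 114 107 109 112 110]
 [ 61  77  53  52  50  60  74 111 112 109 110 110 111]
 [ 76  77  53  79  77 113 114 111 109 112 112 111 111]]
```

View pics/w.png

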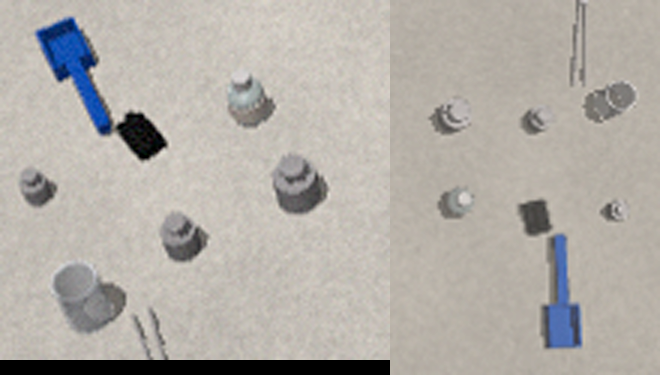

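View pics/bal.png

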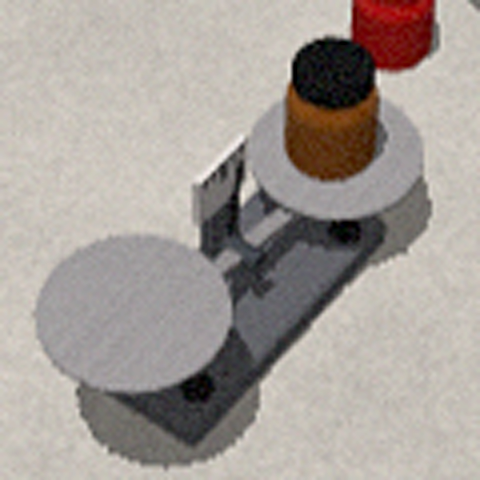

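The enlarged crop confirms the candidates. All three are steel cylinders with a knob, and their bodies are about 27, 34 and 45 px wide at 3x:
- Small: crop (36,187).
- Medium: (182,238).
- Large: (298,185).
- Item at (247,98): pale glass with a white cap, so it is the vial. Item at (85,295): the clear tube.

The balance crop shows the weight pan up at (134,313) and empty, and the jar pan down at (337,148). Now I'll measure.

```bash
python3 - <<'E'
from h import *
np.set_printoptions(precision=1,suppress=True)
for n,s,t,z in(('S',(85.3,252.3),(391,225),36),('M',(134.7,268.3),(365.7,193.3),44),('L',(173,249),(338,191.3),54),('vial',(155,221),(340,221),60)):
    print(n,onz('scene',s,z),onz('top',t,z),*tri(s,t))
g=cv2.GaussianBlur(cv2.cvtColor(cv2.imread('pics/scene0_raw.png'),6),(3,3),0)
def ell(box,lo,hi):
    x,y,X,Y=box;m=cv2.inRange(g[y:Y,x:X],lo,hi);m=cv2.morphologyEx(m,cv2.MORPH_OPEN,np.ones((3,3)))
    c=max(cv2.findContours(m,0,1)[0],key=cv2.contourArea);e=cv2.fitEllipse(cv2.convexHull(c)+np.array([x,y]));return e
for box in((200,190,262,245),(258,160,312,200)):
    e=ell(box,88,112);print(e,[onz('scene',e[0],z) for z in(70,100,130)])
def size(c): # expected ellipse axes
    P=[proj('scene',c+66*np.array([np.cos(a),np.sin(a),0])) for a in np.linspace(0,6.28,40)]
    return cv2.fitEllipse(np.array(P,np.float32))
e=ell((200,190,262,245),88,112)
for z in(100,115,125,130,135):print(z,size(onz('scene',e[0],z)),tri(e[0],(294,180)))
E
```

```text
S [ 457.4 -362.5   36. ] [ 450.7 -360.7   36. ] [ 451.5 -362.9   28.4] 0.07097474998056388
M [ 576.4 -260.6   44. ] [ 569.4 -262.4   44. ] [ 571.1 -262.1   37.3] 3.7848412596193293
L [ 575.3 -149.8   54. ] [ 572.5 -154.    54. ] [ 573.5 -151.9   52.9] 4.919468203899111
vial [ 467.6 -159.4   60. ] [ 458.8 -160.4   60. ] [ 460.3 -160.1   51.7] 3.8346973945808878
((232.3997039794922, 217.51974487304688), (39.080169677734375, 49.317596435546875), 79.92967224121094) [array([568.5,  33.8,  70. ]), array([589.6,  24.7, 100. ]), array([610.7,  15.6, 130. ])]
((283.4599304199219, 177.5644989013672), (31.062856674194336, 44.85926055908203), 91.86804962158203) [array([508. , 235.2,  70. ]), array([530.8, 220.5, 100. ]), array([553.5, 205.9, 130. ])]
100 ((232.38575744628906, 218.1438751220703), (38.64990997314453, 48.63894271850586), 85.4144058227539) (array([599.9,  19.2, 115.1]), np.float64(1.8874929685904476))
115 ((232.38536071777344, 218.16177368164062), (39.20059585571289, 49.331207275390625), 85.41407012939453) (array([599.9,  19.2, 115.1]), np.float64(1.8874929685904476))
125 ((232.3850860595703, 218.17413330078125), (39.57653045654297, 49.80378341674805), 85.41386413574219) (array([599.9,  19.2, 115.1]), np.float64(1.8874929685904476))
130 ((232.38494873046875, 218.18045043945312), (39.767215728759766, 50.04347610473633), 85.41377258300781) (array([599.9,  19.2, 115.1]), np.float64(1.8874929685904476))
135 ((232.38479614257812, 218.1868438720703), (39.959754943847656, 50.285491943359375), 85.41365051269531) (array([599.9,  19.2, 115.1]), np.float64(1.8874929685904476))
```

Weights, jar and pan are found. The pan centre is about (608,16,127). I'll approach the large weight first, since it is needed for 3 of the 4 possible jar masses.

```bash
python3 -m pendant '[0.4,-0.5,0,0,0,0,1, 0.75,-1,0,0,0,0,1, 0.75,-1,0,0,0,0,1, 0.75,-1,0,0,0,0,1, 0.75,-1,0,0,0,0,1, 0.75,-1,0,0,0,0,1, 0.75,-1,0,0,0,0,1, 0.75,-1,0,0,0,0,1]'
python3 -m pendant '[0.4,-0.5,0,0,0,0,1, 0.75,-1,0,0,0,0,1, 0.75,-1,0,0,0,0,1, 0.75,-1,0,0,0,0,1, 0.75,-1,0,0,0,0,1, 0.75,-1,0,0,0,0,1, 0.75,-1,0,0,0,0,1, 0.75,-1,0,0,0,0,1]'
python3 -m pendant '[0.2,-0.4,0,0,0,0,0.8, 0.5,-1,0,0,0,0,0.8, 0.5,-1,0,0,0,0,0.8, 0.5,-1,0,0,0,0,0.8, 0.5,-1,0,0,0,0,0.8, 0.5,-1,0,0,0,0,0.8, 0.5,-1,0,0,0,0,0.8, 0.5,-1,0,0,0,0,0.8]'
python3 -m pendant '[0.05,-0.5,0,0,0,0,0.8, 0.11,-1.0,0,0,0,0,0.8, 0.11,-1,0,0,0,0,0.8, 0.11,-1,0,0,0,0,0.8, 0.11,-1,0,0,0,0,0.8, 0.11,-1,0,0,0,0,0.8, 0.11,-1,0,0,0,0,0.8, 0.11,-1,0,0,0,0,0.8]'
python3 -m pendant '[0,-0.05,-0.2,0,0,0,0.8, 0,-0.05,-0.4,0,0,0,0.8, 0,-0.05,-0.6,0,0,0,0.8, 0,-0.05,-0.75,0,0,0,0.8, 0,-0.05,-0.75,0,0,0,0.8, 0,-0.05,-0.75,0,0,0,0.8, 0,-0.05,-0.75,0,0,0,0.8, 0,-0.05,-0.75,0,0,0,0.8]'
python3 -c "from h import *;snap('scene','a1',(100,170,300,320),4)"
```

```text
clock: 0.9
tcp_pos: [301.6, 458.1, 231.2]
tool_rot: [[0.974, -0.225, -0.0], [-0.225, -0.974, 0.0], [-0.0, -0.0, -1.0]]
ft_force: [1.0, -0.2, 0.1]
width: 0.998
grasp_force: 0.0
clock: 1.7
tcp_pos: [451.4, 258.9, 231.0]
tool_rot: [[0.975, -0.224, -0.0], [-0.224, -0.975, -0.0], [-0.0, 0.0, -1.0]]
ft_force: [-1.1, 0.2, -0.3]
width: 1.0
grasp_force: 0.0
clock: 2.5
tcp_pos: [551.5, 59.4, 231.2]
tool_rot: [[0.975, -0.223, -0.0], [-0.223, -0.975, 0.0], [-0.0, -0.0, -1.0]]
ft_force: [-0.8, 0.6, -0.6]
width: 0.8
grasp_force: 0.0
clock: 3.3
tcp_pos: [574.0, -140.5, 231.5]
tool_rot: [[0.975, -0.222, 0.0], [-0.222, -0.975, 0.0], [0.0, -0.0, -1.0]]
ft_force: [0.7, 0.7, -1.1]
width: 0.797
grasp_force: 0.0
clock: 4.1
tcp_pos: [575.2, -152.0, 83.4]
tool_rot: [[0.975, -0.224, 0.003], [-0.224, -0.975, -0.0], [0.003, -0.001, -1.0]]
ft_force: [0.5, 0.2, -0.0]
width: 0.798
grasp_force: 0.0
```

View pics/a1.png

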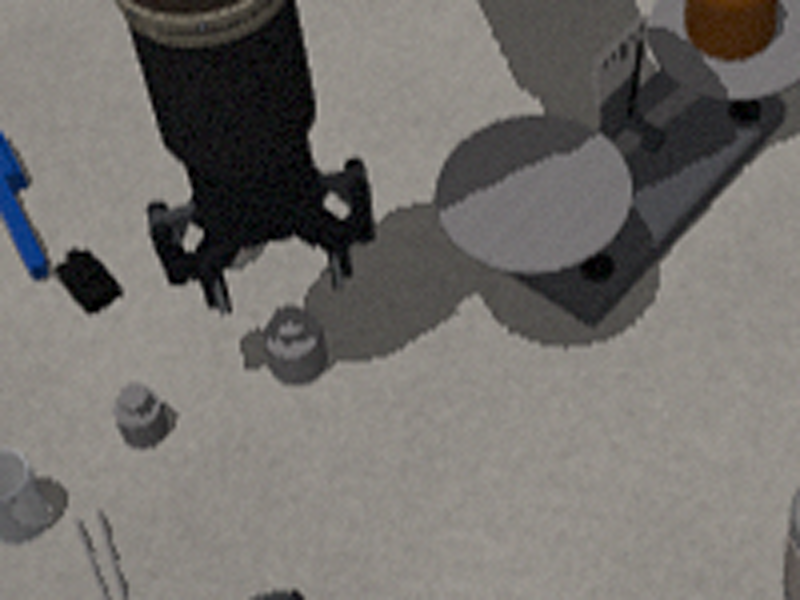

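The picture shows the open jaws, with tips at (222,300) and (345,280) in the crop, straddling above the large weight at (296,345). The needle sits near the scale's right end, around (635,85). Next I descend and grip.

```bash
python3 -m pendant '[0,0,-0.1,0,0,0,0.8, 0,0,-0.2,0,0,0,0.8, 0,0,-0.3,0,0,0,0.8, 0,0,-0.37,0,0,0,0.8, 0,0,-0.37,0,0,0,0.8, 0,0,-0.37,0,0,0,0, 0,0,-0.37,0,0,0,0, 0,0,-0.37,0,0,0,0]'
python3 -m pendant '[0,0,0,0,0,0,0, 0,0,0,0,0,0,0, 0,0,0,0,0,0,0, 0,0,0,0,0,0,0, 0,0,0.05,0,0,0,0, 0,0,0.2,0,0,0,0, 0,0,0.4,0,0,0,0, 0,0,0.4,0,0,0,0]'
```

```text
clock: 4.95
tcp_pos: [574.8, -152.2, 8.8]
tool_rot: [[0.974, -0.225, 0.002], [-0.225, -0.974, -0.0], [0.002, -0.001, -1.0]]
ft_force: [-0.7, 1.7, 4.8]
width: 0.439
grasp_force: 59.9
clock: 5.75
tcp_pos: [577.1, -152.6, 93.2]
tool_rot: [[0.975, -0.224, 0.009], [-0.224, -0.975, -0.001], [0.009, -0.001, -1.0]]
ft_force: [2.0, -0.3, -3.1]
width: 0.44
grasp_force: 61.1
```

```bash
python3 -m pendant '[0,0,0.2,0,0,0,0, 0,0.05,0.38,0,0,0,0, -0.01,0.25,0.38,0,0,0,0, -0.01,0.45,0.38,0,0,0,0, -0.01,0.65,0.38,0,0,0,0, -0.01,0.8,0.38,0,0,0,0, -0.01,0.875,0.38,0,0,0,0, -0.01,0.875,0.38,0,0,0,0]'
python3 -m pendant '[0,0,-0.03,0,0,0,0, 0,0,-0.06,0,0,0,0, 0,0,-0.09,0,0,0,0, 0,0,-0.12,0,0,0,0, 0,0,-0.13,0,0,0,0, 0,0,-0.14,0,0,0,0, 0,0,-0.15,0,0,0,0, 0,0,-0.15,0,0,0,0]'
python3 -c "from h import *;snap('scene','a2',(180,130,330,250),5)"
```

```text
clock: 6.55
tcp_pos: [571.4, 24.4, 163.1]
tool_rot: [[0.975, -0.223, -0.001], [-0.223, -0.975, 0.0], [-0.001, -0.0, -1.0]]
ft_force: [0.2, -0.3, -3.9]
width: 0.439
grasp_force: 61.7
clock: 7.35
tcp_pos: [571.8, 22.7, 133.2]
tool_rot: [[0.974, -0.225, -0.0], [-0.225, -0.974, -0.0], [-0.0, 0.0, -1.0]]
ft_force: [0.0, 0.4, -3.3]
width: 0.441
grasp_force: 61.7
```

View pics/a2.png

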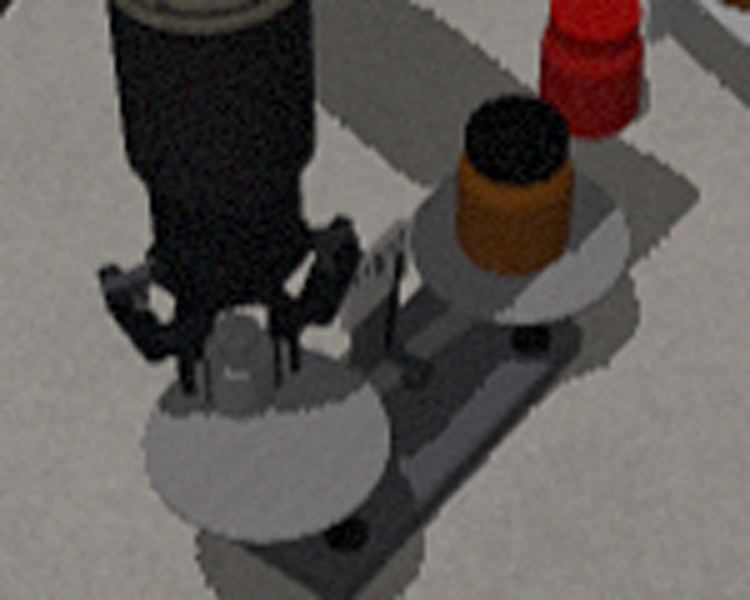

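The weight, with its foot at (240,412), is over the rear part of the pan and just about at its surface. The needle is at (398,265). I'll lower until the force changes.

```bash
python3 -m pendant '[0,0,-0.01,0,0,0,0, 0,0,-0.02,0,0,0,0, 0,0,-0.025,0,0,0,0, 0,0,-0.03,0,0,0,0, 0,0,-0.03,0,0,0,0, 0,0,-0.03,0,0,0,0, 0,0,-0.03,0,0,0,0, 0,0,-0.03,0,0,0,0]'
```

```text
clock: 8.2
tcp_pos: [571.8, 22.7, 127.4]
tool_rot: [[0.974, -0.225, 0.0], [-0.225, -0.974, 0.0], [0.0, -0.0, -1.0]]
ft_force: [0.8, -0.4, -2.6]
width: 0.438
grasp_force: 61.7
```

```bash
python3 -m pendant '[0,0,-0.01,0,0,0,0, 0,0,-0.02,0,0,0,0, 0,0,-0.025,0,0,0,0, 0,0,-0.03,0,0,0,0, 0,0,-0.03,0,0,0,0, 0,0,-0.03,0,0,0,0, 0,0,-0.03,0,0,0,0, 0,0,-0.03,0,0,0,0]'
python3 - <<'E'
from h import *
f=[]
for i in range(4): snap('scene','a3',(180,130,330,250),5);f.append(ctrl.observe()['ft_force'][2])
print(f)
g=cv2.GaussianBlur(cv2.cvtColor(cv2.imread('pics/a3_raw.png'),6),(3,3),0)
E
```

```text
clock: 9.0
tcp_pos: [571.8, 22.7, 121.4]
tool_rot: [[0.974, -0.225, 0.0], [-0.225, -0.974, -0.0], [0.0, -0.0, -1.0]]
ft_force: [-0.0, -0.6, -1.7]
width: 0.44
grasp_force: 61.7
[np.float64(-1.8060786760347962), np.float64(-2.2531514033802105), np.float64(-3.373416763116942), np.float64(-2.755134006321707)]
```

View pics/a3.png

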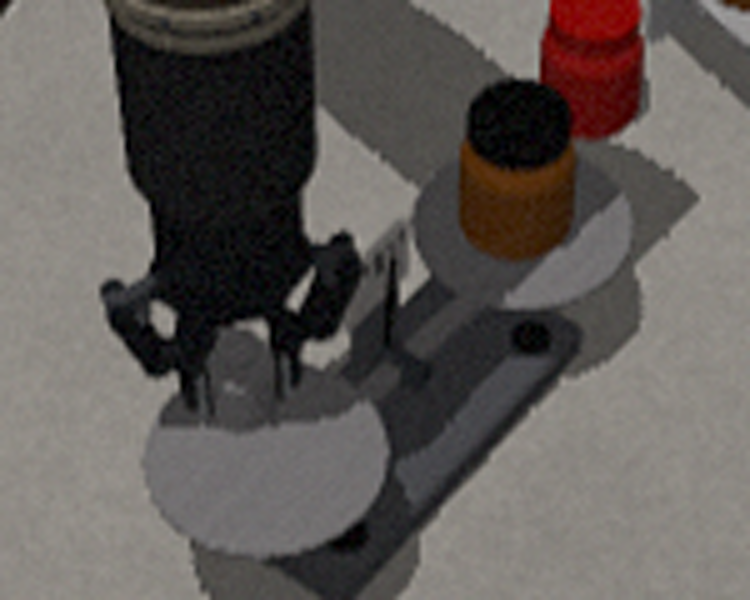

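The pan is pressed down: the jar cap rose from row 95 to row 80 and the needle moved left to (390,300). The weight is resting on it, so I release and let it settle.

```bash
python3 -m pendant '[0,0,0,0,0,0,0.6, 0,0,0,0,0,0,0.65, 0,0,0,0,0,0,0.7, 0,0,0,0,0,0,0.7, 0,0,0,0,0,0,0.7, 0,0,0,0,0,0,0.7, 0,0,0.05,0,0,0,0.7, 0,0,0.1,0,0,0,0.7]'
python3 -m pendant '[0,0,0.2,0,0,0,0.7, 0,-0.0,0.5,0,0,0,0.7, 0,-0.2,0.5,0,0,0,0.7, 0,-0.4,0.5,0,0,0,0.7, 0,-0.6,0.5,0,0,0,0.7, 0,-0.8,0.5,0,0,0,0.7, 0,-1,0.5,0,0,0,0.7, 0,-1,0.5,0,0,0,0.7]'
python3 -c "from h import *;snap('scene','a4',(180,130,330,250),5)"
```

```text
clock: 10.0
tcp_pos: [571.8, 22.6, 142.0]
tool_rot: [[0.974, -0.225, -0.0], [-0.225, -0.974, -0.0], [-0.0, 0.0, -1.0]]
ft_force: [-0.0, 0.8, 0.6]
width: 0.696
grasp_force: 0.0
clock: 10.8
tcp_pos: [571.4, -181.2, 242.3]
tool_rot: [[0.974, -0.228, 0.001], [-0.228, -0.974, -0.001], [0.001, 0.001, -1.0]]
ft_force: [-0.0, 0.8, 0.2]
width: 0.698
grasp_force: 0.0
```

View pics/a4.png

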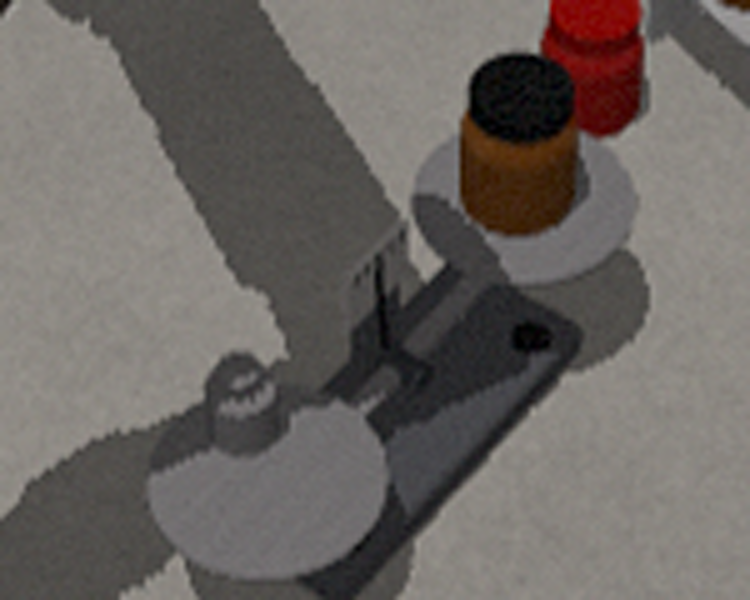

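The large weight stands upright on the pan, foot at (248,440), and the beam is nearly level with the needle at (382,300). I'll get the tilt numerically from the movement of the jar cap.

```bash
cat >> h.py <<'E'
def cap(im):
    x,y,X,Y=265,135,305,175
    m=cv2.inRange(im[y:Y,x:X],(0,0,0),(42,42,42));m=cv2.morphologyEx(m,cv2.MORPH_OPEN,np.ones((4,4)))
    c=max(cv2.findContours(m,0,1)[0],key=cv2.contourArea);a=cv2.minEnclosingCircle(c);M=cv2.moments(c)
    return np.array([M['m10']/M['m00']+x,M['m01']/M['m00']+y]),M['m00']
def needle():
    im=ctrl.capture('scene')[:,:,::-1];return cap(im)
E
python3 - <<'E'
from h import *
ctrl.capture('scene');snap('scene','a5',(180,130,330,250),5)
for n in('scene0','a1','a2','a3','a4','a5'):print(n,cap(cv2.imread(f'pics/{n}_raw.png')))
J=lambda h:[512,233,h+88]
for th in(.25,.21,.14,.07,0,-.07,-.14):
    r=120*np.cos(th);c=np.array([559.,125]);d=np.array([-.41,.912]);p=c+d*r
    print(th,proj('scene',[p[0],p[1],100-120*np.sin(th)+90]))
E
```

```text
scene0 (array([283.75626566, 158.98120301]), 266.0)
a1 (array([283.73067174, 158.9486692 ]), 263.0)
a2 (array([283.91906475, 158.61690647]), 278.0)
a3 (array([284.46415771, 155.50358423]), 279.0)
a4 (array([284.87312986, 150.33273489]), 278.5)
a5 (array([284.90757305, 150.32081097]), 279.5)
0.25 [283.88629045 157.6326162 ]
0.21 [284.16552976 156.26214693]
0.14 [284.56609806 153.91819235]
0.07 [284.85203502 151.65237737]
0 [285.02071176 149.47513362]
-0.07 [285.06985295 147.39685786]
-0.14 [284.99756821 145.42787471]
```

```bash
python3 - <<'E'
from h import *
L=[cv2.convertScaleAbs(cv2.resize(cv2.imread(f'pics/{n}_raw.png')[168:208,243:271],None,fx=13,fy=13,interpolation=cv2.INTER_CUBIC),alpha=1.8) for n in('scene0','a5')]
cv2.imwrite('pics/n.png',np.hstack(L))
# weight pan ellipse from front (lower) edge rows at centre column
for n in('scene0','a5'):
    g=cv2.GaussianBlur(cv2.cvtColor(cv2.imread(f'pics/{n}_raw.png'),6),(1,3),0)[:,228:236].mean(1);print(n,g[225:252].round())
for th in(.25,.21,.07,0,-.07):
    c=np.array([559.,125])-np.array([-.41,.912])*120*np.cos(th);h=100+120*np.sin(th)
    P=np.array([proj('scene',[c[0]+66*np.cos(a),c[1]+66*np.sin(a),h]) for a in np.linspace(0,6.28,60)]);print(th,P.max(0),P.min(0))
E
```

```text
scene0 [ 98.  98.  98.  98.  99.  99.  99.  99.  99.  99. 100.  98.  82.  55.
  40.  41.  48.  55.  62.  67.  68.  68.  68.  68.  69.  68.  68.]
a5 [110. 111. 111. 111. 111. 111. 112. 112. 111. 110. 111. 110. 110. 110.
 111. 112. 112. 111. 112. 110.  96.  79.  76.  77.  78.  78.  77.]
0.25 [257.78098161 236.50126404] [207.94134315 196.88438777]
0.21 [257.54043298 237.83436722] [207.81303804 198.21875582]
0.07 [257.04394949 242.12978782] [207.74176133 202.57027934]
0 [256.99650426 244.04315301] [207.92332739 204.54104272]
-0.07 [257.08109106 245.78861512] [208.24597013 206.36264823]
```

View pics/n.png

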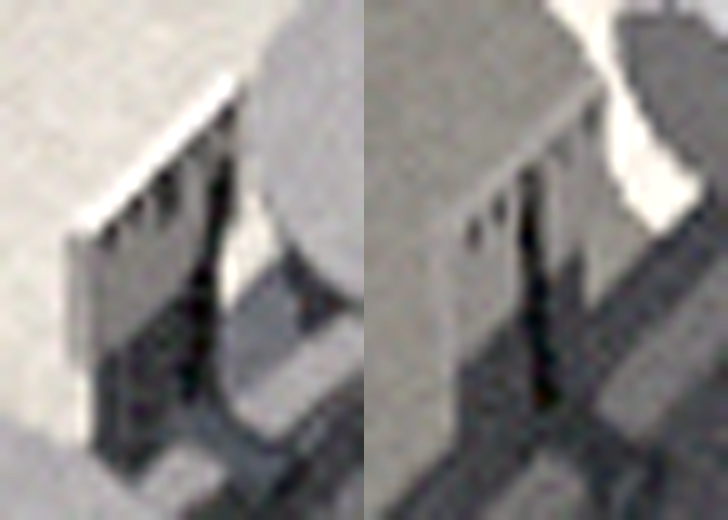

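```bash
python3 - <<'E'
from h import *
d=np.array([-.41,.912,0])
for z0 in (70,90):
  for th in(.25,.21,.07,0,-.07,-.14):
    b=np.array([559,125,z0.__float__()]);t=b+60*(d*np.sin(th)+np.array([0,0,np.cos(th)]))
    v=proj('scene',t)-proj('scene',b);print(z0,th,v.round(2),'lean dx/dy',round(v[0]/-v[1],3))
print('measured start',27/255,'now',-17/225)
E
```

```text
70 0.25 [  3.15 -16.44] lean dx/dy 0.192
70 0.21 [  2.65 -16.06] lean dx/dy 0.165
70 0.07 [  0.86 -14.53] lean dx/dy 0.059
70 0 [ -0.05 -13.64] lean dx/dy -0.004
70 -0.07 [ -0.97 -12.69] lean dx/dy -0.076
70 -0.14 [ -1.88 -11.67] lean dx/dy -0.161
90 0.25 [  3.19 -16.74] lean dx/dy 0.191
90 0.21 [  2.68 -16.36] lean dx/dy 0.164
90 0.07 [  0.87 -14.83] lean dx/dy 0.058
90 0 [ -0.05 -13.94] lean dx/dy -0.004
90 -0.07 [ -0.98 -12.98] lean dx/dy -0.075
90 -0.14 [ -1.9  -11.96] lean dx/dy -0.159
measured start 0.10588235294117647 now -0.07555555555555556
```

The needle is just left of the centre mark, with its tip at (528,175). It leans −0.076, which matches a beam tilt of −0.07 rad. The cap and pan shifts fit +0.21 to −0.07, so the jar is 300 g, and medium plus small are needed. The large weight goes back to its original place.

```bash
python3 -m pendant '[0,0.2,0,0,0,0,0.8, 0,0.4,0,0,0,0,0.8, 0,0.6,0,0,0,0,0.8, 0,0.8,0,0,0,0,0.8, 0,1,0,0,0,0,0.8, 0,1,0,0,0,0,0.8, 0,1,0,0,0,0,0.8, 0,1,-0.1,0,0,0,0.8]'
python3 -m pendant '[0,0,-0.15,0,0,0,0.8, 0,0,-0.3,0,0,0,0.8, 0,0,-0.45,0,0,0,0.8, 0,0,-0.55,0,0,0,0.8, 0,0,-0.6,0,0,0,0.8, 0,0,-0.61,0,0,0,0.8, 0,0,-0.61,0,0,0,0, 0,0,-0.61,0,0,0,0]'
python3 -m pendant '[0,0,0,0,0,0,0, 0,0,0,0,0,0,0, 0,0,0,0,0,0,0, 0,0,0,0,0,0,0, 0,0,0.1,0,0,0,0, 0,0,0.2,0,0,0,0, 0,0,0.35,0,0,0,0, 0,0,0.4,0,0,0,0]'
```

```text
clock: 11.75
tcp_pos: [573.3, 23.4, 224.0]
tool_rot: [[0.975, -0.223, 0.005], [-0.223, -0.975, 0.001], [0.005, -0.002, -1.0]]
ft_force: [0.5, -0.0, 0.0]
width: 0.799
grasp_force: 0.0
clock: 12.55
tcp_pos: [572.6, 22.8, 100.6]
tool_rot: [[0.974, -0.225, 0.002], [-0.225, -0.974, 0.001], [0.002, -0.001, -1.0]]
ft_force: [-0.6, 0.1, 0.5]
width: 0.471
grasp_force: 0.0
clock: 13.35
tcp_pos: [572.4, 23.0, 181.4]
tool_rot: [[0.974, -0.225, 0.002], [-0.225, -0.974, 0.001], [0.002, -0.001, -1.0]]
ft_force: [-0.6, 0.2, -4.3]
width: 0.438
grasp_force: 60.8
```

```bash
python3 -m pendant '[0,-0.2,0,0,0,0,0, 0,-0.4,0,0,0,0,0, 0.01,-0.6,0,0,0,0,0, 0.01,-0.8,0,0,0,0,0, 0.01,-0.875,0,0,0,0,0, 0.01,-0.875,0,0,0,0,0, 0.01,-0.875,-0.1,0,0,0,0, 0.01,-0.875,-0.2,0,0,0,0]'
python3 -m pendant '[0,0,-0.2,0,0,0,0, 0,0,-0.35,0,0,0,0, 0,0,-0.5,0,0,0,0, 0,0,-0.58,0,0,0,0, 0,0,-0.63,0,0,0,0, 0,0,-0.64,0,0,0,0, 0,0,-0.64,0,0,0,0, 0,0,-0.64,0,0,0,0]'
```

```text
clock: 14.15
tcp_pos: [573.7, -151.5, 138.5]
tool_rot: [[0.974, -0.225, 0.001], [-0.225, -0.974, 0.001], [0.0, -0.001, -1.0]]
ft_force: [-0.2, -0.2, -3.8]
width: 0.438
grasp_force: 61.3
clock: 14.95
tcp_pos: [574.6, -152.1, 12.3]
tool_rot: [[0.974, -0.225, 0.002], [-0.225, -0.974, -0.0], [0.002, -0.0, -1.0]]
ft_force: [-0.1, -0.2, -3.6]
width: 0.438
grasp_force: 61.6
```

Not touching yet, so I continue down in 1 mm steps.

```bash
python3 -m pendant '[0,0,-0.005,0,0,0,0, 0,0,-0.01,0,0,0,0, 0,0,-0.01,0,0,0,0, 0,0,-0.01,0,0,0,0, 0,0,-0.01,0,0,0,0, 0,0,-0.01,0,0,0,0, 0,0,-0.01,0,0,0,0, 0,0,-0.01,0,0,0,0]'
python3 -m pendant '[0,0,-0.005,0,0,0,0, 0,0,-0.01,0,0,0,0, 0,0,-0.01,0,0,0,0, 0,0,-0.01,0,0,0,0, 0,0,-0.01,0,0,0,0, 0,0,-0.01,0,0,0,0, 0,0,-0.01,0,0,0,0, 0,0,-0.01,0,0,0,0]'
```

```text
clock: 15.75
tcp_pos: [574.1, -152.3, 9.7]
tool_rot: [[0.974, -0.225, 0.001], [-0.225, -0.974, -0.0], [0.001, -0.0, -1.0]]
ft_force: [-1.9, 1.3, 4.3]
width: 0.433
grasp_force: 61.8
clock: 16.55
tcp_pos: [574.1, -152.3, 9.6]
tool_rot: [[0.975, -0.224, 0.001], [-0.224, -0.975, -0.0], [0.001, 0.0, -1.0]]
ft_force: [-6.9, 4.2, 22.2]
width: 0.441
grasp_force: 64.4
```

```bash
python3 -m pendant '[0,0,0.01,0,0,0,0, 0,0,0.01,0,0,0,0.5, 0,0,0.01,0,0,0,0.6, 0,0,0.01,0,0,0,0.7, 0,0,0.01,0,0,0,0.7, 0,0,0.1,0,0,0,0.7, 0,0,0.3,0,0,0,0.7, 0,0,0.4,0,0,0,0.7]'
python3 -m pendant '[0,-0.1,0.1,0,0,0,0.7, 0,-0.3,0.1,0,0,0,0.7, -0.01,-0.5,0.1,0,0,0,0.7, -0.01,-0.55,0.1,0,0,0,0.7, -0.01,-0.55,0,0,0,0,0.7, -0.01,-0.55,-0.05,0,0,0,0.7, -0.01,-0.55,-0.05,0,0,0,0.7, -0.01,-0.55,-0.05,0,0,0,0.7]'
python3 - <<'E'
from h import *
snap('scene','b1',(75,195,235,315),5);snap('top','b2',(315,155,405,280),3)
E
```

```text
clock: 17.35
tcp_pos: [574.9, -152.5, 89.7]
tool_rot: [[0.975, -0.224, 0.002], [-0.224, -0.975, -0.001], [0.002, 0.0, -1.0]]
ft_force: [-0.1, 0.5, 0.7]
width: 0.7
grasp_force: 0.0
clock: 18.15
tcp_pos: [571.9, -261.9, 77.3]
tool_rot: [[0.975, -0.224, -0.001], [-0.224, -0.975, -0.0], [-0.001, 0.0, -1.0]]
ft_force: [0.4, 0.3, 1.2]
width: 0.701
grasp_force: 0.0
```

View pics/b1.png

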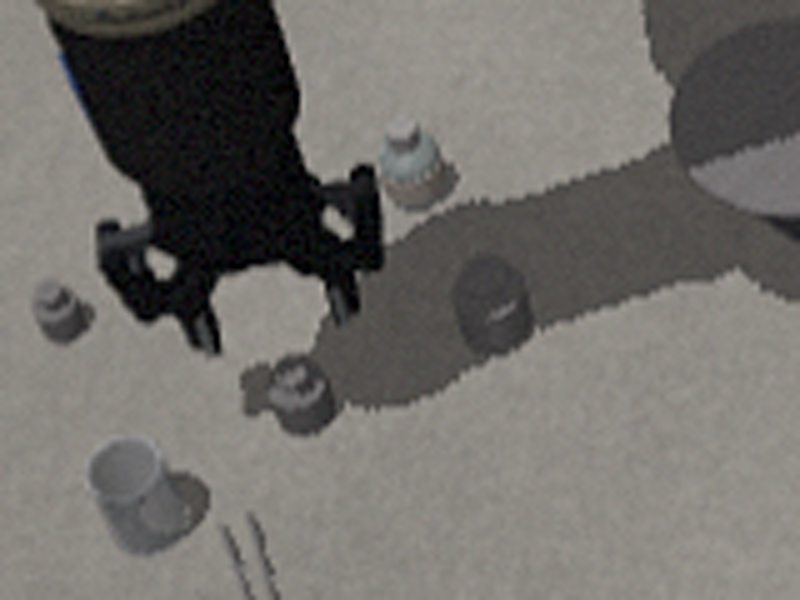

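The picture shows the large weight back on the ledge, standing at (493,305). The jaws, tips at (208,345) and (345,315), are above the medium weight at (303,395). Next I lower and grip the medium.

```bash
python3 -m pendant '[0.01,0.01,-0.1,0,0,0,0.7, 0.01,0.01,-0.2,0,0,0,0.7, 0.01,0.01,-0.3,0,0,0,0.7, 0.01,0.01,-0.36,0,0,0,0.7, 0.01,0.01,-0.365,0,0,0,0.7, 0.01,0.01,-0.365,0,0,0,0, 0.01,0.01,-0.365,0,0,0,0, 0.01,0.01,-0.365,0,0,0,0]'
python3 -m pendant '[0,0,0,0,0,0,0, 0,0,0,0,0,0,0, 0,0,0,0,0,0,0, 0,0,0,0,0,0,0, 0,0,0.1,0,0,0,0, 0,0,0.2,0,0,0,0, 0,0,0.4,0,0,0,0, 0,0,0.4,0,0,0,0]'
```

```text
clock: 19.05
tcp_pos: [574.8, -260.6, 5.9]
tool_rot: [[0.974, -0.224, 0.002], [-0.224, -0.974, -0.001], [0.002, 0.0, -1.0]]
ft_force: [0.0, -0.9, 4.9]
width: 0.343
grasp_force: 59.1
clock: 19.85
tcp_pos: [577.1, -261.1, 90.0]
tool_rot: [[0.975, -0.224, 0.009], [-0.224, -0.975, -0.002], [0.009, 0.0, -1.0]]
ft_force: [0.2, 0.0, -1.0]
width: 0.343
grasp_force: 59.5
```

```bash
python3 -m pendant '[0,0,0.2,0,0,0,0, 0,0.05,0.4,0,0,0,0, 0,0.2,0.4,0,0,0,0, 0,0.35,0.4,0,0,0,0, 0,0.5,0.4,0,0,0,0, 0,0.65,0.4,0,0,0,0, 0,0.8,0.4,0,0,0,0, 0,0.8,0.4,0,0,0,0]'
python3 -m pendant '[0.03,0.15,0,0,0,0,0, 0.05,0.3,0,0,0,0,0, 0.075,0.45,0,0,0,0,0, 0.075,0.55,0,0,0,0,0, 0.075,0.595,0,0,0,0,0, 0.075,0.595,0,0,0,0,0, 0.075,0.595,-0.05,0,0,0,0, 0.075,0.595,-0.1,0,0,0,0]'
python3 -m pendant '[0,0,-0.03,0,0,0,0, 0,0,-0.06,0,0,0,0, 0,0,-0.08,0,0,0,0, 0,0,-0.1,0,0,0,0, 0,0,-0.12,0,0,0,0, 0,0,-0.12,0,0,0,0, 0,0,-0.12,0,0,0,0, 0,0,-0.12,0,0,0,0]'
python3 -c "
from h import *
ctrl.capture('top');print(needle())"
```

```text
clock: 20.65
tcp_pos: [573.7, -97.4, 164.4]
tool_rot: [[0.975, -0.222, 0.001], [-0.222, -0.975, 0.001], [0.0, -0.001, -1.0]]
ft_force: [0.1, -0.9, -1.6]
width: 0.339
grasp_force: 59.9
clock: 21.45
tcp_pos: [588.6, 17.8, 143.6]
tool_rot: [[0.974, -0.226, 0.0], [-0.226, -0.974, 0.0], [0.0, -0.0, -1.0]]
ft_force: [1.1, -1.0, -1.8]
width: 0.34
grasp_force: 60.0
clock: 22.25
tcp_pos: [588.8, 18.8, 120.5]
tool_rot: [[0.974, -0.225, 0.0], [-0.225, -0.974, 0.0], [0.0, -0.0, -1.0]]
ft_force: [-0.0, -0.7, -1.1]
width: 0.341
grasp_force: 60.0
(array([284.44962687, 156.04291045]), 268.0)
```

The cap has risen about 3 px, so the pan is carrying the weight. Releasing.

```bash
python3 -m pendant '[0,0,0,0,0,0,0.5, 0,0,0,0,0,0,0.55, 0,0,0,0,0,0,0.6, 0,0,0,0,0,0,0.6, 0,0,0,0,0,0,0.6, 0,0,0,0,0,0,0.6, 0,0,0.1,0,0,0,0.6, 0,0,0.25,0,0,0,0.6]'
python3 -m pendant '[0,0,0.2,0,0,0,0.7, -0.15,-0.2,0.2,0,0,0,0.7, -0.3,-0.4,0.2,0,0,0,0.7, -0.4,-0.6,0.2,0,0,0,0.7, -0.5,-0.8,0.2,0,0,0,0.7, -0.6,-1,0.2,0,0,0,0.7, -0.68,-1,0.2,0,0,0,0.7, -0.68,-1,0.2,0,0,0,0.7]'
python3 -c "
from h import *
ctrl.capture('top');print(needle());print(ctrl.observe()['tcp_pos'])"
```

```text
clock: 23.15
tcp_pos: [587.5, 18.3, 169.0]
tool_rot: [[0.974, -0.225, -0.004], [-0.225, -0.974, -0.001], [-0.004, 0.002, -1.0]]
ft_force: [1.2, 0.2, -0.0]
width: 0.599
grasp_force: 0.0
clock: 23.95
tcp_pos: [450.8, -182.2, 210.5]
tool_rot: [[0.974, -0.228, 0.0], [-0.228, -0.974, 0.0], [-0.0, -0.0, -1.0]]
ft_force: [0.4, -0.2, 0.7]
width: 0.699
grasp_force: 0.0
(array([284.60447761, 154.42350746]), 268.0)
[ 453.005152   -181.16634589  210.6666619 ]
```

```bash
python3 -m pendant '[0,-0.2,0,0,0,0,0.6, 0,-0.4,0,0,0,0,0.6, 0,-0.6,-0.1,0,0,0,0.6, 0,-0.8,-0.2,0,0,0,0.6, 0.005,-0.905,-0.4,0,0,0,0.6, 0.005,-0.905,-0.6,0,0,0,0.6, 0.005,-0.905,-0.7,0,0,0,0.6, 0.005,-0.905,-0.7,0,0,0,0.6]'
python3 - <<'E'
from h import *
im=ctrl.capture('scene')[:,:,::-1];print(ctrl.observe()['tcp_pos'])
# small weight still where it was?
g0=cv2.imread('pics/scene0_raw.png')[245:268,76:100].astype(int);g1=im[245:268,76:100].astype(int)
print(abs(g0-g1).mean(2).round().astype(int)[::3,::3])
E
```

```text
clock: 24.85
tcp_pos: [452.7, -360.9, 66.6]
tool_rot: [[0.975, -0.224, -0.006], [-0.224, -0.975, 0.003], [-0.007, -0.001, -1.0]]
ft_force: [0.6, 0.1, 0.4]
width: 0.604
grasp_force: 0.0
[ 454.03735299 -361.55192254   68.91760774]
[[13 13  9 13  5 48 43 42]
 [13 10 11  6  2 46 50 48]
 [13 18  7 19 43 48 43 45]
 [23 46 17 12  8 50 40 45]
 [22 46 10  2  8  3 49 47]
 [ 5 18  2  2  1  7 11 13]
 [11  5 13  6  6 13  9  6]
 [ 9  7 10  5 15 10 10 10]]
```

```bash
python3 -m pendant '[0,0,-0.1,0,0,0,0.6, 0,0,-0.2,0,0,0,0.6, 0,0,-0.28,0,0,0,0.6, 0,0,-0.32,0,0,0,0.6, 0,0,-0.34,0,0,0,0.6, 0,0,-0.34,0,0,0,0.6, 0,0,-0.34,0,0,0,0, 0,0,-0.34,0,0,0,0]'
python3 -m pendant '[0,0,0,0,0,0,0, 0,0,0,0,0,0,0, 0,0,0,0,0,0,0, 0,0,0,0,0,0,0, 0,0,0.1,0,0,0,0, 0,0,0.2,0,0,0,0, 0,0,0.4,0,0,0,0, 0,0,0.4,0,0,0,0]'
```

```text
clock: 25.7
tcp_pos: [454.4, -362.6, 3.3]
tool_rot: [[0.974, -0.225, 0.001], [-0.225, -0.974, -0.001], [0.002, 0.0, -1.0]]
ft_force: [-1.2, 3.0, 12.7]
width: 0.27
grasp_force: 21.2
clock: 26.5
tcp_pos: [456.8, -363.9, 87.8]
tool_rot: [[0.975, -0.224, 0.008], [-0.224, -0.975, -0.004], [0.008, 0.002, -1.0]]
ft_force: [0.7, -0.5, -0.8]
width: 0.258
grasp_force: 58.8
```

```bash
python3 -m pendant '[0,0,0.2,0,0,0,0, 0.05,0.1,0.4,0,0,0,0, 0.1,0.25,0.45,0,0,0,0, 0.2,0.4,0.45,0,0,0,0, 0.3,0.6,0.45,0,0,0,0, 0.4,0.8,0.45,0,0,0,0, 0.5,0.9,0.45,0,0,0,0, 0.5,0.9,0.45,0,0,0,0]'
python3 -m pendant '[0.1,0.2,0,0,0,0,0, 0.2,0.4,0,0,0,0,0, 0.3,0.6,0,0,0,0,0, 0.4,0.8,0,0,0,0,0, 0.4,0.955,0,0,0,0,0, 0.4,0.955,0,0,0,0,0, 0.4,0.955,-0.05,0,0,0,0, 0.4,0.955,-0.1,0,0,0,0]'
python3 -m pendant '[0,0,-0.04,0,0,0,0, 0,0,-0.08,0,0,0,0, 0,0,-0.12,0,0,0,0, 0,0,-0.16,0,0,0,0, 0,0,-0.19,0,0,0,0, 0,0,-0.22,0,0,0,0, 0,0,-0.22,0,0,0,0, 0,0,-0.22,0,0,0,0]'
python3 -c "
from h import *
ctrl.capture('top');print(needle())"
```

```text
clock: 27.3
tcp_pos: [556.0, -179.8, 172.5]
tool_rot: [[0.975, -0.222, 0.001], [-0.222, -0.975, 0.0], [0.001, -0.0, -1.0]]
ft_force: [-0.7, -0.6, -1.4]
width: 0.248
grasp_force: 59.1
clock: 28.1
tcp_pos: [633.4, 7.9, 151.6]
tool_rot: [[0.974, -0.226, 0.0], [-0.226, -0.974, 0.0], [0.0, -0.0, -1.0]]
ft_force: [-0.2, -0.4, -0.9]
width: 0.261
grasp_force: 59.2
clock: 28.9
tcp_pos: [633.9, 8.7, 108.3]
tool_rot: [[0.974, -0.225, -0.0], [-0.225, -0.974, -0.0], [-0.0, 0.0, -1.0]]
ft_force: [0.0, 0.9, -0.7]
width: 0.257
grasp_force: 59.3
(array([284.58608059, 153.65567766]), 273.0)
```

```bash
python3 -m pendant '[0,0,-0.01,0,0,0,0, 0,0,-0.02,0,0,0,0, 0,0,-0.025,0,0,0,0, 0,0,-0.025,0,0,0,0, 0,0,-0.025,0,0,0,0, 0,0,-0.025,0,0,0,0, 0,0,-0.025,0,0,0,0, 0,0,-0.025,0,0,0,0]'
python3 -c "
from h import *
print(needle())"
python3 -m pendant '[0,0,0,0,0,0,0.35, 0,0,0,0,0,0,0.4, 0,0,0,0,0,0,0.45, 0,0,0,0,0,0,0.5, 0,0,0,0,0,0,0.5, 0,0,0.02,0,0,0,0.5, 0,0,0.1,0,0,0,0.5, 0,0,0.25,0,0,0,0.5]'
python3 -m pendant '[0,0,0.2,0,0,0,0.5, 0,0,0.4,0,0,0,0.5, 0,-0.2,0.4,0,0,0,0.5, 0,-0.4,0.4,0,0,0,0.5, 0,-0.6,0.4,0,0,0,0.5, 0,-0.8,0.4,0,0,0,0.5, -0.1,-1,0.4,0,0,0,0.5, -0.2,-1,0.4,0,0,0,0.5]'
python3 -m pendant '[0,-0.2,0,0,0,0,0.5, -0.1,-0.4,0,0,0,0,0.5, -0.2,-0.6,0,0,0,0,0.5, -0.3,-0.6,0,0,0,0,0.5, -0.3,-0.6,0,0,0,0,0.5, -0.3,-0.6,0,0,0,0,0.5, -0.3,-0.6,0,0,0,0,0.5, -0.3,-0.6,0,0,0,0,0.5]'
python3 - <<'E'
from h import *
print(needle());ctrl.capture('top');im=snap('scene','c1');print(cap(cv2.imread('pics/c1_raw.png')))
im=cv2.cvtColor(cv2.imread('pics/c1_raw.png'),6)
# needle: dark column per row on plate ; pan lower edge; weight footprint on pan
for r in range(178,202,2):print(r,im[r,246:268])
g=cv2.GaussianBlur(im,(1,3),0)[:,226:230].mean(1);print(g[236:250].round())
# weights on pan: expected projections vs local darkness
for n,p,h in(('M',(589,19),44),('S',(634,9),36)):
    print(n,proj('scene',[*p,100]),proj('scene',[*p,100+h]))
print(im[194:246:2,210:258:2])
E
```

```text
clock: 29.8
tcp_pos: [633.9, 8.7, 103.4]
tool_rot: [[0.974, -0.225, 0.0], [-0.225, -0.974, 0.0], [0.0, -0.0, -1.0]]
ft_force: [1.3, 0.4, -0.6]
width: 0.255
grasp_force: 59.3
(array([284.67163253, 152.14835506]), 268.5)
clock: 30.65
tcp_pos: [632.4, 8.4, 151.9]
tool_rot: [[0.974, -0.225, -0.004], [-0.225, -0.974, -0.001], [-0.004, 0.002, -1.0]]
ft_force: [0.9, 0.6, -0.3]
width: 0.501
grasp_force: 0.0
clock: 31.45
tcp_pos: [592.9, -195.2, 232.8]
tool_rot: [[0.974, -0.228, -0.001], [-0.228, -0.974, -0.001], [-0.001, 0.001, -1.0]]
ft_force: [-0.2, 1.2, -0.1]
width: 0.508
grasp_force: 0.0
clock: 32.25
tcp_pos: [534.5, -310.8, 233.3]
tool_rot: [[0.975, -0.224, 0.0], [-0.224, -0.975, -0.0], [0.0, 0.0, -1.0]]
ft_force: [0.2, -1.0, 0.2]
width: 0.503
grasp_force: 0.0
(array([284.65443425, 152.38409786]), 272.5)
(array([284.85465465, 152.35735736]), 277.5)
178 [130 131 133 135 136 133 138 132 136 145 154 128  57  70  65  93 142 138
  84 107 106 104]
180 [131 133 134 136 133 132 137 147 156 120  64  70  65  72  73  93 136 132
 129 105  96 108]
182 [136 132 132 132 133 143 158 133  66  33  38  64
[... 3012 characters left out ...]
05 107 108 104 105 104 106 107 106  61  66  61  61  50  87 108 102
  105 106 106 106  96  35]
 [ 70 100 108 104 102 104 108 109 105 104  81  65  63  59  69 105 106 103
  108 105 106 105  35  41]
 [ 76  74 102 106 106 106 108 101 102 105 103  89  83  94 104 107 104 110
  106 104 105  42  38  36]
 [ 73  72  63  95 106 108 106 102 106 104 107 107 109 103 104 105 109 105
  106  96  18  24  38  34]
 [ 70  72  70 106  89 103 104 104 108 108 107 107 108 109 107 104 103 101
   78  23  26  38  37  39]
 [ 97 133 136 134  72  71  85  92 114 108 109 110 106 107 110  96  78  39
   37  36  37  39  35  30]
 [127 129 125 133  70  74  75  74  72  65  71  89  71  60  36  30  35  36
   35  40  41  38  29  73]]
```

The needle is now vertical, at columns 256–257 over rows 184–198. The cap row is 152.4 against 152.2 predicted for level. Both weights show upright outlines on the pan, and the large weight is back on the ledge. Handing in.

```bash
python3 -c "
from plant import ctrl
print(ctrl.sign_off())"
```

```text
the job is handed in; nothing more can be done
None
```

The job is handed in: the jar weighs about 300 g, the beam measured level with the medium (200 g) and small (100 g) weights on the pan, and the large weight, tried first, is back at its place on the ledge.

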